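# Air the berry baskets

## Task

In the cellar pantry, turn the quarter-turn latch to release the lid of the tin store box, open the lid, and hang every berry basket from the box by its handle across both prongs of a hook on the rack, one basket to a hook. Then shut the lid fully and turn the latch back to lock it, leaving the jars, the bottle and the bowl where they stand.

Things in the scene. Friction and masses are not known exactly. Their poses are not given: they have to be found in the camera images.
- box: fixed tin store box, 300 (x) x 145 (y) x 130 mm tall, walls and floor 5 mm, open at the top under its lid; origin at the centre of its underside. Its y axis points to the hinge side. The baskets stand in it in a row along x, their handle bars across it along y.
- lid (a joint): lid angle in rad: 0 shut, grows as it opens upward to the stop at 1.7; 1.57 is upright. A stiff hinge: it stays where it is left (lifting it by the bow takes about 4 N). With the latch at 0 the cam tongue holds it shut.
- lid_hinge (a point): point on the hinge axis, mid-length of the lid, at the box's +y edge, 134 mm above the worktop. The lid is 8 mm thick. The hinge axis runs along the box's x; the point turns with the lid (at angle 0 its axes are those of the box).
- lid_bow (a point): centre of the bar of the lid's bow handle: round bar 10 mm thick, 100 mm long, parallel to the hinge, 185 mm from its axis in the lid's plane, standing 40 mm out from the lid's front (-y) edge: fingers opened 30 mm straddle it from above at any lid angle and it turns between the pads. 134 mm above the worktop when shut, 319 mm with the lid upright; 40 mm towards +x from the lid's middle.
- latch (a joint): angle of the quarter-turn cam latch in rad: 0 latched (tongue over the lid's edge), grows clockwise seen from above to the stop at 1.57 (tongue beside the lid). The lid is free from about 1.2 on. It stays where it is left (friction 0.04 N m).
- latch_grip (a point): grip point of the black latch knob on its vertical axis, 170 mm above the worktop, on a bracket on the box's front (-y) side near the -x end. The knob is an upright bar 14 mm thick, 50 mm long and 30 mm tall, its top 8 mm above this point, free to the sides for 19 mm below it; the bar's length is this point's y axis, which turns with the knob.
- rack: fixed wooden rack: board 440 mm long (y), 18 mm thick, 150 mm tall, standing on the worktop, with three two-pronged steel hooks on its front (-x) face; origin at the centre of the board's underside.
- hook0 (a point): seat of hook 0 (-y end of the rack): where the middle of a hung basket's bar lies, 140 mm up, 58 mm before the board; axes as the rack's. Two prongs 8 mm thick, 32 mm either side of it in y, point to -x; their upturned tips end 34 mm before and 12 mm above the seat. Seats are 140 mm apart. The bar goes in from the front over the tips, tub below the prongs, and rests across both.
- hook1 (a point): seat of hook 1 (middle of the rack): where the middle of a hung basket's bar lies, 140 mm up, 58 mm before the board; axes as the rack's. Two prongs 8 mm thick, 32 mm either side of it in y, point to -x; their upturned tips end 34 mm before and 12 mm above the seat. Seats are 140 mm apart. The bar goes in from the front over the tips, tub below the prongs, and rests across both.
- hook2 (a point): seat of hook 2 (+y end of the rack): where the middle of a hung basket's bar lies, 140 mm up, 58 mm before the board; axes as the rack's. Two prongs 8 mm thick, 32 mm either side of it in y, point to -x; their upturned tips end 34 mm before and 12 mm above the seat. Seats are 140 mm apart. The bar goes in from the front over the tips, tub below the prongs, and rests across both.
- basket0: loose wooden berry basket (absent in some starts), open tub 70 (x) x 110 (y) x 50 mm tall with a rigid square handle over it; overall height 120 mm, about 0.15 kg; origin at the centre of its underside, z up. All baskets are alike, and may hang either way round.
- basket0_bar (a point): middle of the handle bar of basket 0: round bar 10 mm thick along the basket's y, 105 mm between the uprights, 115 mm above its underside, 60 mm clear space between bar and tub rim; axes as the basket's.
- basket1: loose wooden berry basket (absent in some starts), open tub 70 (x) x 110 (y) x 50 mm tall with a rigid square handle over it; overall height 120 mm, about 0.15 kg; origin at the centre of its underside, z up. All baskets are alike, and may hang either way round.
- basket1_bar (a point): middle of the handle bar of basket 1: round bar 10 mm thick along the basket's y, 105 mm between the uprights, 115 mm above its underside, 60 mm clear space between bar and tub rim; axes as the basket's.
- basket2: loose wooden berry basket (absent in some starts), open tub 70 (x) x 110 (y) x 50 mm tall with a rigid square handle over it; overall height 120 mm, about 0.15 kg; origin at the centre of its underside, z up. All baskets are alike, and may hang either way round.
- basket2_bar (a point): middle of the handle bar of basket 2: round bar 10 mm thick along the basket's y, 105 mm between the uprights, 115 mm above its underside, 60 mm clear space between bar and tub rim; axes as the basket's.
- jar_a: loose preserve jar, 76 mm across, 100 mm tall, standing on the worktop; origin at the centre of its underside. Leave it alone.
- jar_b: loose preserve jar, 72 mm across, 120 mm tall, at the far side of the worktop; origin at the centre of its underside. Leave it alone.
- wine: loose green bottle, 74 mm across, 240 mm tall, left of the store box; origin at the centre of its underside. Leave it alone.
- bowl: loose white bowl, 180 mm across, 70 mm tall, at the robot's left; origin at the centre of its underside. Leave it alone.

How it is judged:
On the way, in this order (a step that is already met when the one before it is completed fails the run):
1. the latch is turned to release the lid (value of joint latch above 1.2 rad), for 0.1 s.
2. the lid is opened (value of joint lid above 1.1 rad), for 0.2 s.
At the end, for the whole second after the job is handed in: Every basket present hangs still from a hook (middle of its bar within 30 mm of a hook's seat, leaning less than 0.35 rad, slower than 0.05 m/s), the lid is shut (below 0.06 rad) and the latch is turned back (below 0.3 rad) ((distance between basket0_bar and hook0 below 0.03 m or distance between basket0_bar and hook1 below 0.03 m or distance between basket0_bar and hook2 below 0.03 m) and angle between each of basket0, basket1, basket2's own z axis and vertical below 0.35 rad and linear speed of each of basket0, basket1, basket2 below 0.05 m/s and (distance between basket1_bar and hook0 below 0.03 m or distance between basket1_bar and hook1 below 0.03 m or distance between basket1_bar and hook2 below 0.03 m) and (distance between basket2_bar and hook0 below 0.03 m or distance between basket2_bar and hook1 below 0.03 m or distance between basket2_bar and hook2 below 0.03 m) and value of joint lid below 0.06 rad and value of joint latch below 0.3 rad); the robot touches nothing.
It fails at once if the near jar is moved more than 40 mm (distance of jar_a from where it was at the start of the episode above 0.04 m).
It fails at once if the far jar is moved more than 40 mm (distance of jar_b from where it was at the start of the episode above 0.04 m).
It fails at once if the bottle is moved more than 40 mm (distance of wine from where it was at the start of the episode above 0.04 m).
It fails at once if the bowl is moved more than 40 mm (distance of bowl from where it was at the start of the episode above 0.04 m).
Of basket0, basket1, basket2 only 2 to 3 are there at a start; the rules pass over those that are not, and their reading is None.
At some moment in a run one of basket0, basket1, basket2 may be knocked a few centimetres aside while the robot is not near it.
Once in a run the grip may slacken for a moment while it holds something.
It also fails if it takes over 210 s, if anything falls off the work surface, if the arm or the gripper's body presses on something with over 40 N, if the wrist force passes 120 N, or if a joint passes its speed limit or range.

## Robot

A 6-joint arm with a two-finger parallel gripper is mounted at the origin on the work surface. World frame = base frame: x ahead of the robot, y to its left, z up, the work surface at z = 0. Lengths are in m, angles in rad, forces in N, time in s.
With the tool pointing down it reaches from about 0.35 to 0.975 m from the base axis. Payload 4.9 kg.
Tool frame: the origin (TCP) lies midway between the tips of the shut fingers; the grasp point (between the pads) lies 19 mm behind it; z points along the fingers, y is the line along which they close (so a half turn about z gives the same grasp; the last joint's range is limited). The gripper opens to 85 mm and grips with 20 to 120 N. Pads are 22 mm wide; open, the fingers measure 114 mm over their backs; the gripper's body (76 mm by 85 mm) begins 54 mm behind the grasp point. The pads swing forward as they close: fully open they stand 13 mm farther back than shut.
Start: joints at [1.146, 0.053, 1.613, -0, 1.476, -0.119], TCP at [0.188, 0.596, 0.231] pointing down, gripper open.
Joint ranges: [-3.01, 3.01], [-1.01, 2.22], [0.06, 2.58], [-1.02, 4.17], [0.09, 2.62], [-3.14, 3.14]. Speed limits (rad/s): [2.57, 2.57, 3.14, 3.14, 3.14, 3.14].

## Interface

Orientations are given as a unit quaternion [w, x, y, z].
In Python, from plant import manip, vision, order, status gives the robot as it stands (manip), with the cameras (vision), the job (order) and the readings (status).
- The arm moves only by the shell command python3 shift.py FILE, which reads ROWS from the file FILE. ROWS is a JSON list of rows, 1 to 5 of them, each of 7 numbers: the opening from 0.0 (shut) to 1.0 (fully open), then dx, dy, dz in m, then a rotation vector rx, ry, rz in rad; each row shifts and turns the commanded pose from where the row before left it, along the tool's axes as they then stand; what a row does not reach is not made up. A row lasts 1/8 s, in which the tool goes at most 0.0625 m and 0.188 rad, less where a joint would pass 70% of its speed; a pose out of reach is approached as far as the arm can. The fingers move at their own pace and stop on an object; the grip force is fixed at half the most. Time passes only in rows, so rows that do not move let the fingers close. It prints the time, the measured TCP pose, the force, the opening and the grip force at its end. Input that does not fit is refused with a message, and nothing moves.
- status.state(): the state, without advancing time (a new reading comes with each control period).
- vision.grab_frame(name): name is "scene" or "side" or "wrist"; returns the picture (480x640x3 uint8, red, green, blue); there is no depth.
- vision.camera_params(name): a dict with "intrinsics" (3x3 intrinsics, pixels), "xyz" and "orientation" of the camera in the world. Camera axes: x right, y down, z forward; pixel columns grow to the right and rows downward; lengths in m; the calibration is good to about 2 mm. A picture is of the moment at which its call begins: read the wrist's pose just before it. camera_params takes no time and is no camera call; for the wrist camera it gives the pose at the moment of the call.
- order.job_done(): hands the job in; it is judged then, once.
The state is a dict: "time": time; "joint_pos": joint angles; "joint_vel": joint speeds; "joint_efforts": joint torques, N m; "tool_pos": TCP position; "tool_rot": TCP orientation; "contact_force": force on the tool from outside, world axes, zero at the start; "ft_torque": the same for the moment, N m; "gripper_width": opening from 0.0 (shut) to 1.0 (fully open); "grasp_force": force on a finger pad.
Only numpy, scipy, OpenCV 4.12 (cv2) and the standard library are available. Lean on these libraries where they do the work, as an engineer would, in place of code of your own. Each camera call takes 0.05 s, during which the arm holds its last target. There are 200 camera calls.

## Working session

There is one attempt and no reset: what is moved stays moved. The work goes in short steps, Python scripts to look and compute and a shell command to move; the robot and the scene stay as the last step left them, time stands still between calls to the robot, and variables do not carry over. Pictures are saved under pics/ and viewed, at most 14 in all, crops included, and the job is handed in when it is done.

```bash
ls; mkdir -p pics
cat > h.py <<'E'
import numpy as np, cv2
from plant import manip, vision, order, status
from scipy.spatial.transform import Rotation as R
def rot(q): return R.from_quat([q[1],q[2],q[3],q[0]])
def cam(n):
    p=vision.camera_params(n); return np.array(p["intrinsics"]),np.array(p["xyz"]),rot(p["orientation"]).as_matrix()
def ray(n,u,v,c=None):
    K,t,M=c or cam(n); return t, M@np.linalg.inv(K)@np.array([u,v,1.])
def plane(n,u,v,z,c=None):
    t,d=ray(n,u,v,c); return t+d*(z-t[2])/d[2]
def proj(n,P,c=None):
    K,t,M=c or cam(n); q=K@(M.T@(np.array(P)-t)); return q[:2]/q[2]
def snap(n,f):
    c=cam(n); im=vision.grab_frame(n); cv2.imwrite("pics/"+f,im[:,:,::-1]); return im,c
E
python3 - <<'E'
from h import *
for n in("scene","side"): 
    im,c=snap(n,n+"0.png"); print(n,c[1],c[2][:,2])
s=status.state(); print(s["time"],s["tool_pos"],rot(s["tool_rot"]).as_matrix().round(3))
E
```

```text
pics
plant.py
shift.py
scene [1.03977052 0.04723543 0.95582765] [-0.55175354  0.04381356 -0.83285557]
side [ 0.87003073 -0.70267788  0.79609187] [-0.34119333  0.71962791 -0.60475019]
0.1 [0.1879194  0.59548489 0.23018088] [[-0.954  0.301 -0.001]
 [ 0.301  0.954 -0.002]
 [ 0.    -0.002 -1.   ]]
```

View pics/scene0.png

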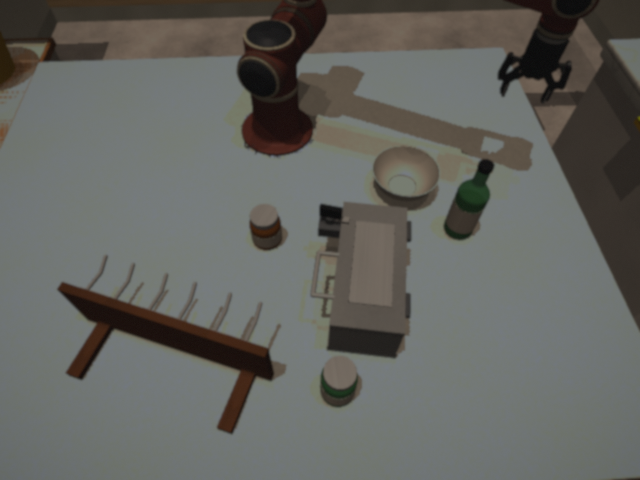

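View pics/side0.png

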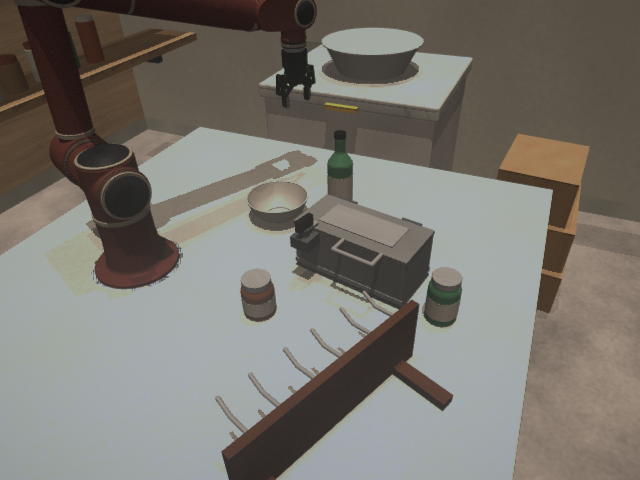

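Scene shows the latch knob near (330,215), bow near (320,275), box lid corners (342,205)-(405,208)-(400,352)-(330,348), the rack with three hook pairs at (60-275, 255-370), and both jars. Zooming for corner pixels.

Run:
```python
import cv2,numpy as np
a=cv2.imread("pics/scene0.png")[190:360,290:430]; b=cv2.imread("pics/side0.png")[200:310,285:445]
f=lambda i,w,h:cv2.resize(cv2.convertScaleAbs(i,alpha=1.5,beta=15),(w,h),interpolation=cv2.INTER_CUBIC)
o=np.zeros((595,800,3),np.uint8)
A=f(a,490,595); o[:,:490]=A   # 3.5x
cv2.imwrite("pics/cropA.png",A)
cv2.imwrite("pics/cropB.png",f(b,800,550)) # 5x
c=cv2.imread("pics/scene0.png")[240:390,50:290]; cv2.imwrite("pics/cropC.png",f(c,800,500)) #3.333
```

```text
(no output)
```

View pics/cropA.png

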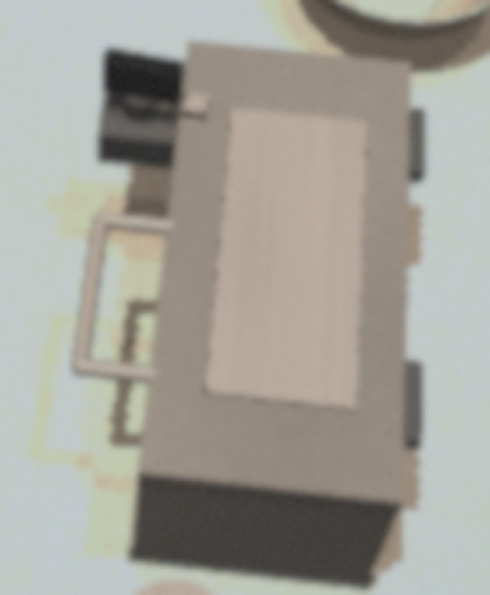

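View pics/cropB.png

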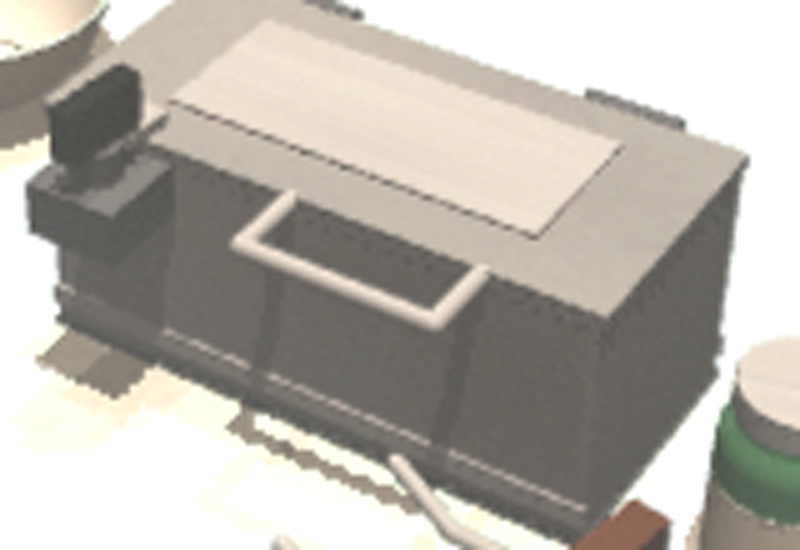

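View pics/cropC.png

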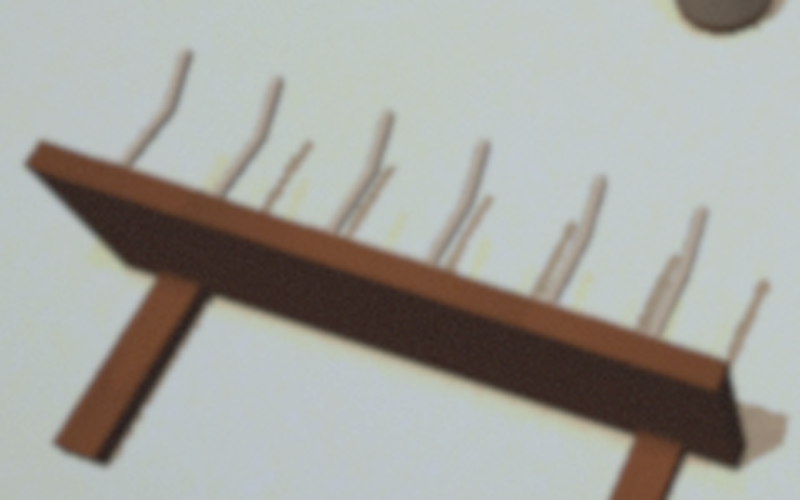

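CropA: lid corners (188,42),(410,62),(400,505),(140,474), bow bar ends (100,218),(78,370), knob top (105,48)-(183,62). CropC: rack top edge (42,140)-(730,363) and prong tips (186,52)…(701,210).

Run:
```python
from h import *
np.set_printoptions(precision=4,suppress=True)
S=lambda x,y,z,k,o:plane("scene",o[0]+x/k,o[1]+y/k,z)
A=lambda x,y,z:S(x,y,z,3.5,(290,190)); C=lambda x,y,z:S(x,y,z,10/3,(50,240))
B=lambda x,y,z:plane("side",285+x/5,200+y/5,z)
c=[A(*p,.138) for p in[(188,42),(410,62),(400,505),(140,474)]]
print("lid",np.array(c)[:,:2].tolist(),[np.linalg.norm(c[i]-c[(i+1)%4]).round(4) for i in range(4)])
ctr=sum(c)/4; e=(c[3]-c[0]+c[2]-c[1]);print("ctr",ctr,"yaw",np.arctan2(e[1],e[0]))
print("lid side: front+x corner, back+x",B(605,318,.138),B(748,158,.138))
print("bow scene",A(100,222,.134),A(80,368,.134),"side",B(240,240,.134),B(435,318,.134))
print("knob scene",A(105,48,.178),A(183,62,.178),"side top",B(50,105,.178),B(125,65,.178),B(142,78,.178))
f0,f1=C(42,140,.15),C(730,363,.15);print("rack front",f0,f1,np.linalg.norm(f1-f0))
t=np.array([C(*p,.152) for p in[(186,52),(278,80),(388,115),(484,143),(600,178),(701,210)]]);print("tips",t[:,:2].tolist())
d=(f1-f0)/np.linalg.norm(f1-f0); n=np.array([-d[1],d[0],0]) # 
print("rack y",d, "n",n,"yaw",np.arctan2(-d[0],d[1]))
m=(f0+f1)/2
for i in(-1,0,1): print("seat",m+n*.058+d*.14*i,(t[2*(i+1)]+t[2*(i+1)+1])/2-n*.034)
```

```text
lid [[0.3969216957243641, 0.15414781328540295], [0.42169848424766343, 0.296033607747507], [0.7213137000072198, 0.23829983771341232], [0.6947318508787834, 0.09908647638868626]] [np.float64(0.144), np.float64(0.3051), np.float64(0.1417), np.float64(0.3029)]
ctr [0.5587 0.1969 0.138 ] yaw -0.18660543722312156
lid side: front+x corner, back+x [0.6926 0.0953 0.138 ] [0.7203 0.2338 0.138 ]
bow scene [0.5289 0.0881 0.134 ] [0.6263 0.0702 0.134 ] side [0.5252 0.0906 0.134 ] [0.6244 0.072  0.134 ]
knob scene [0.4301 0.0973 0.178 ] [0.4437 0.1444 0.178 ] side top [0.4287 0.0976 0.178 ] [0.4462 0.1404 0.178 ] [0.4581 0.1336 0.178 ]
rack front [ 0.5751 -0.425   0.15  ] [ 0.7386 -0.0167  0.15  ] 0.439809097845568
tips [[0.5190527908774711, -0.35044834114358636], [0.5427552842264332, -0.2908013524067456], [0.5714694103929422, -0.22108184586355245], [0.5941661767577214, -0.16192890131303372], [0.6217112949493712, -0.09210966993430991], [0.6460779050116661, -0.032819740796541874]]
rack y [0.3719 0.9283 0.    ] n [-0.9283  0.3719  0.    ] yaw -0.38102626603380035
seat [ 0.5509 -0.3292  0.15  ] [ 0.5625 -0.3333  0.152 ]
seat [ 0.603  -0.1993  0.15  ] [ 0.6144 -0.2041  0.152 ]
seat [ 0.6551 -0.0693  0.15  ] [ 0.6655 -0.0751  0.152 ]
```

```bash
cat >> h.py <<'E'
np.set_printoptions(precision=4,suppress=True)
BY=-.187; BC=np.array([.559,.1963]); RY=-.381
def box(x,y): c,s=np.cos(BY),np.sin(BY); return BC+[c*x-s*y,s*x+c*y]
def need(P,yaw=None):
    "tool-axis shift after turning rz; tool y at yaw, tool z down"
    s=status.state(); M=rot(s["tool_rot"]).as_matrix(); rz=0
    if yaw is not None:
        y=np.arctan2(M[1,1],M[0,1]); rz=-(yaw-y); rz=(rz+np.pi)%(2*np.pi)-np.pi; M=M@R.from_rotvec([0,0,rz]).as_matrix()
    print("t",s["time"],"tcp",np.array(s["tool_pos"]),"rz",round(rz,3),"shift",M.T@(np.array(P)-s["tool_pos"]),"tilt",M[:,2],"q",np.array(s["joint_pos"]))
E
echo '[[1,0,0,-0.01,0,0,0.1815],[1,0,0,-0.01,0,0,0.1815],[1,0,0,-0.01,0,0,0.1815],[1,0,0,-0.01,0,0,0.1815],[1,0,0,-0.01,0,0,0.1815]]' > rows.txt && python3 shift.py rows.txt
echo '[[1,0,0,-0.01,0,0,0.1815],[1,0,0,-0.01,0,0,0.1815],[1,0,0,-0.01,0,0,0.1815],[1,0,0,0,0,0,0]]' > rows.txt && python3 shift.py rows.txt
python3 - <<'E'
from h import *
print(box(-.0987,-.0975)); need([*box(-.0987,-.0975),.26],BY)
E
python3 - <<'E'
import cv2
c=cv2.imread("pics/side0.png")[280:480,200:460]; cv2.imwrite("pics/cropD.png",cv2.resize(cv2.convertScaleAbs(c,alpha=1.5,beta=15),(780,600),interpolation=cv2.INTER_CUBIC))
E
```

```text
time: 0.72
tool_pos: [0.188, 0.5957, 0.2808]
tool_rot: [0.0, 0.573, 0.82, -0.001]
contact_force: [-0.5, 0.7, -0.0]
gripper_width: 1.001
grasp_force: 0.0
time: 1.23
tool_pos: [0.1882, 0.5962, 0.3118]
tool_rot: [-0.0, 0.769, 0.639, 0.0]
contact_force: [-0.9, -0.2, 0.7]
gripper_width: 1.001
grasp_force: 0.0
[0.4439 0.1188]
t 1.225 tcp [0.1882 0.5962 0.3118] rz 0.002 shift [-0.4215  0.34    0.0515] tilt [ 0.0004  0.001  -1.    ] q [1.146  0.0175 1.5162 0.     1.6069 1.3309]
```

View pics/cropD.png

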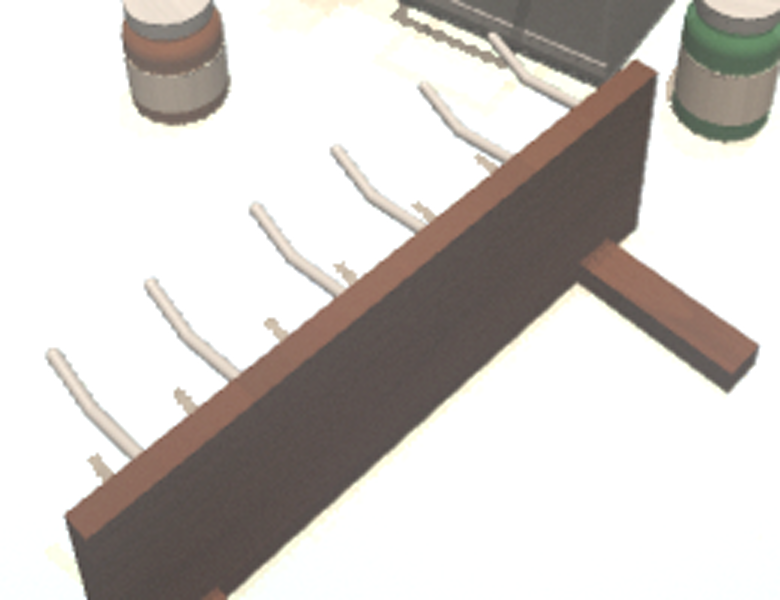

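Prong tips in side crop: (53,352),(152,284),(256,209),(337,150),(425,86),(493,39); rack top front edge (68,517)-(638,63). Triangulating and moving above the knob.

```bash
echo '[[1,-0.0468,0.0378,0,0,0,0],[1,-0.0468,0.0378,0,0,0,0],[1,-0.0468,0.0378,0,0,0,0],[1,-0.0468,0.0378,0,0,0,0],[1,-0.0468,0.0378,0,0,0,0]]' > rows.txt && python3 shift.py rows.txt | head -2
echo '[[1,-0.0468,0.0378,0,0,0,0],[1,-0.0468,0.0378,0,0,0,0],[1,-0.0468,0.0378,0,0,0,0],[1,-0.0468,0.0378,0.03,0,0,0],[1,0,0,0,0,0,0]]' > rows.txt && python3 shift.py rows.txt
python3 - <<'E'
from h import *
need([*box(-.0987,-.0975),.155],BY)
def tri(u1,u2):
    a,d=ray("scene",*u1); b,e=ray("side",*u2); k=np.linalg.lstsq(np.c_[d,-e],b-a,rcond=None)[0]
    p,q=a+k[0]*d,b+k[1]*e; return (p+q)/2,np.linalg.norm(p-q)
c=[(186,52),(278,80),(388,115),(484,143),(600,178),(701,210)]; s=[(53,352),(152,284),(256,209),(337,150),(425,86),(493,39)]
for a,b in zip(c,s): print(*tri((50+a[0]*.3,240+a[1]*.3),(200+b[0]/3,280+b[1]/3)))
for a,b in[((42,140),(68,517)),((730,363),(638,63))]: print("edge",*tri((50+a[0]*.3,240+a[1]*.3),(200+b[0]/3,280+b[1]/3)), plane("side",200+b[0]/3,280+b[1]/3,.15))
im,c=snap("wrist","w1.png"); print(proj("wrist",[*box(-.0987,-.0975),.178],c))
E
```

```text
time: 1.85
tool_pos: [0.3306, 0.3291, 0.3104]
time: 2.48
tool_pos: [0.4417, 0.1195, 0.2798]
tool_rot: [-0.001, 0.771, 0.637, -0.003]
contact_force: [0.3, 0.3, 0.3]
gripper_width: 0.998
grasp_force: 0.0
t 2.475 tcp [0.4417 0.1195 0.2798] rz -0.003 shift [0.0001 0.0029 0.1248] tilt [-0.0059 -0.0011 -1.    ] q [ 0.1016 -0.3837  1.9192 -0.0005  1.6121  0.2918]
[ 0.5166 -0.3525  0.1478] 0.0004080463663640198
[ 0.5406 -0.2929  0.1468] 0.0018612209019025572
[ 0.5689 -0.2229  0.1465] 0.0010971711036789791
[ 0.5925 -0.1632  0.1471] 0.0017610410559660698
[ 0.6208 -0.0928  0.148 ] 0.0019925420795800833
[ 0.6444 -0.0335  0.1462] 0.0021398940174488044
edge [ 0.5743 -0.4267  0.1469] 0.0017590847298048105 [ 0.5767 -0.4283  0.15  ]
edge [ 0.7375 -0.0172  0.1447] 0.0016507481104609482 [ 0.7394 -0.0232  0.15  ]
[324.9204 244.3505]
```

View pics/w1.png

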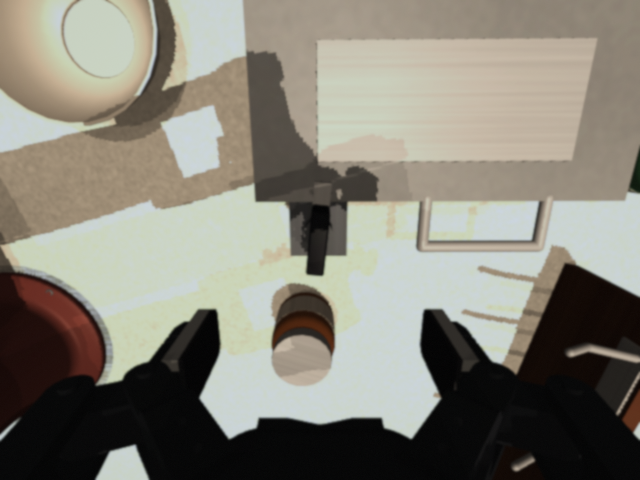

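Knob's top strip is centred about (318,240), 5 mm left of the prediction: the tool is already about over it. Descend, grip, and check.

```bash
echo '[[1,0,-0.001,0.042,0,0,0],[1,0,0,0.042,0,0,0],[1,0,0,0.041,0,0,0],[1,0,0,0,0,0,0],[0,0,0,0,0,0,0]]' > rows.txt && python3 shift.py rows.txt 
echo '[[0,0,0,0,0,0,0],[0,0,0,0,0,0,0],[0,0,0,0,0,0,0],[0,0,0,0,0,0,0]]' > rows.txt && python3 shift.py rows.txt
```

```text
time: 3.15
tool_pos: [0.4419, 0.1237, 0.1605]
tool_rot: [0.001, 0.769, 0.639, 0.001]
contact_force: [0.6, -0.3, 0.2]
gripper_width: 0.817
grasp_force: 0.0
time: 3.65
tool_pos: [0.4402, 0.1229, 0.1597]
tool_rot: [-0.001, 0.77, 0.638, -0.001]
contact_force: [-7.9, -0.9, 7.5]
gripper_width: 0.147
grasp_force: 59.9
```

```bash
echo '[[0,-0.001,0,0,0,0,0.16],[0,-0.001,0,0,0,0,0.16],[0,0,0,0,0,0,0.16],[0,0,0,0,0,0,0.16],[0,0,0,0,0,0,0.16]]' > rows.txt && python3 shift.py rows.txt 
echo '[[0,0,0,0,0,0,0.16],[0,0,0,0,0,0,0.16],[0,0,0,0,0,0,0.16],[0,0,0,0,0,0,0.16],[0,0,0,0,0,0,0.12]]' > rows.txt && python3 shift.py rows.txt
python3 - <<'E'
from h import *
need([*box(-.0987,-.0975),.155],BY-np.pi/2)
E
```

```text
time: 4.28
tool_pos: [0.4418, 0.1215, 0.1597]
tool_rot: [-0.0, 0.958, 0.285, 0.002]
contact_force: [2.9, 2.9, 1.7]
gripper_width: 0.146
grasp_force: 58.9
time: 4.9
tool_pos: [0.4423, 0.1195, 0.1597]
tool_rot: [0.001, 0.996, -0.09, 0.002]
contact_force: [2.1, -5.3, 1.8]
gripper_width: 0.149
grasp_force: 58.9
t 4.9 tcp [0.4423 0.1195 0.1597] rz 0.006 shift [0.0017 0.0003 0.0047] tilt [ 0.0045 -0.0034 -1.    ] q [ 0.1035 -0.3134  2.066  -0.0039  1.3848  1.8555]
```

```bash
echo '[[0.6,0,0,0,0,0,0],[0.6,0,0,0,0,0,0],[0.6,0,0,0,0,0,0],[0.6,0,0,-0.05,0,0,0],[0.6,0,0,-0.05,0,0,0]]' > rows.txt && python3 shift.py rows.txt | head -2
echo '[[0.4,0.045,0.005,0,0,0,0],[0.4,0.045,0.005,0,0,0,0],[0.4,0.045,0.005,0,0,0,0],[0.4,0,0,0,0,0,0]]' > rows.txt && python3 shift.py rows.txt
python3 - <<'E'
from h import *
need([*box(.04,-.1125),.115],BY-np.pi/2)
im,c=snap("scene","s2.png"); cv2.imwrite("pics/s2c.png",cv2.resize(im[150:350,270:470,::-1],(600,600)))
E
```

```text
time: 5.52
tool_pos: [0.4399, 0.1209, 0.2588]
time: 6.02
tool_pos: [0.5723, 0.0816, 0.2571]
tool_rot: [0.0, 0.996, -0.089, -0.001]
contact_force: [-2.0, 0.4, 0.1]
gripper_width: 0.399
grasp_force: 0.0
t 6.025 tcp [0.5723 0.0816 0.2571] rz 0.01 shift [0.0059 0.0022 0.1421] tilt [-0.0023 -0.     -1.    ] q [ 0.0129 -0.0711  1.693   0.      1.522   1.761 ]
```

View pics/s2c.png

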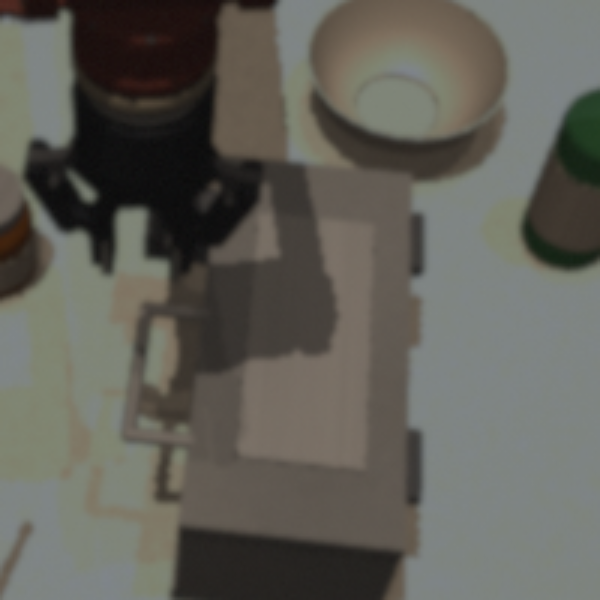

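Lid still shut, gripper in place left-front over the bow bar (bar at about (135,370) in the crop). Go down and grip.

```bash
echo '[[0.4,0.006,0.002,0.048,0,0,0.01],[0.4,0,0,0.047,0,0,0],[0.4,0,0,0.047,0,0,0],[0.4,0,0,0,0,0,0],[0.4,0,0,0,0,0,0]]' > rows.txt && python3 shift.py rows.txt 
echo '[[0,0,0,0,0,0,0],[0,0,0,0,0,0,0],[0,0,0,0,0,0,0],[0,0,0,0,0,0,0]]' > rows.txt && python3 shift.py rows.txt
```

```text
time: 6.7
tool_pos: [0.5771, 0.0798, 0.1187]
tool_rot: [-0.0, 0.996, -0.093, 0.001]
contact_force: [0.3, -0.5, 1.1]
gripper_width: 0.397
grasp_force: 0.0
time: 7.2
tool_pos: [0.578, 0.0786, 0.1197]
tool_rot: [0.001, 0.996, -0.093, 0.002]
contact_force: [-2.2, -3.1, 7.4]
gripper_width: 0.09
grasp_force: 58.6
```

```bash
echo '[[0,0,-0.0024,-0.0295,0,0,0],[0,0,-0.0070,-0.0287,0,0,0],[0,0,-0.0115,-0.0272,0,0,0],[0,0,-0.0157,-0.0251,0,0,0],[0,0,-0.0195,-0.0222,0,0,0]]' > rows.txt && python3 shift.py rows.txt 
echo '[[0,0,-0.0228,-0.0189,0,0,0],[0,0,-0.0255,-0.0149,0,0,0],[0,0,-0.0276,-0.0107,0,0,0],[0,0,-0.0289,-0.0062,0,0,0],[0,0,-0.0295,-0.0015,0,0,0]]' > rows.txt && python3 shift.py rows.txt 
echo '[[0,0,0,0,0,0,0],[0,0,0,0,0,0,0]]' > rows.txt && python3 shift.py rows.txt
python3 - <<'E'
from h import *
need([*box(.04,.0725),.319-.019],BY-np.pi/2)
E
```

```text
time: 7.82
tool_pos: [0.5878, 0.1306, 0.2526]
tool_rot: [0.004, 0.996, -0.094, 0.002]
contact_force: [-0.4, -13.2, 6.4]
gripper_width: 0.088
grasp_force: 58.7
time: 8.45
tool_pos: [0.6134, 0.2665, 0.3075]
tool_rot: [-0.0, 0.996, -0.093, 0.004]
contact_force: [1.0, -5.0, 6.0]
gripper_width: 0.088
grasp_force: 62.3
time: 8.7
tool_pos: [0.6136, 0.2676, 0.3074]
tool_rot: [-0.002, 0.996, -0.093, 0.005]
contact_force: [0.5, 0.5, 10.5]
gripper_width: 0.083
grasp_force: 62.9
t 8.7 tcp [0.6136 0.2676 0.3074] rz 0.002 shift [-0.0005  0.0078  0.0073] tilt [ 0.0094  0.0028 -1.    ] q [ 0.3002  0.1169  1.4194 -0.0001  1.5954  2.0564]
```

```bash
echo '[[0.4,0,0,0,0,0,0],[0.4,0,0,0,0,0,0],[0.4,0,0,-0.04,0,0,0],[0.4,0,0,-0.04,0,0,0],[0.4,-0.02,0.05,0,0,0,0]]' > rows.txt && python3 shift.py rows.txt 
echo '[[0.5,-0.02,0.05,0,0,0,0],[0.5,0,0,0,0,0,-0.1745],[0.5,0,0,0,0,0,-0.1745],[0.5,0,0,0,0,0,-0.1745],[0.5,0,0,0,0,0,-0.1745]]' > rows.txt && python3 shift.py rows.txt |head -2
echo '[[0.5,0,0,0,0,0,-0.1745],[0.5,0,0,0,0,0,-0.1745],[0.5,0,0,0,0,0,-0.1745],[0.5,0,0,0,0,0,-0.1745],[0.5,0,0,0,0,0,-0.1745]]' > rows.txt && python3 shift.py rows.txt
python3 - <<'E'
from h import *
need([*box(0,0),.35],BY)
im,c=snap("wrist","w2.png")
for x in(-.095,0,.095): print(x,[proj("wrist",[*box(x,y),.12],c) for y in(-.05,0,.05)])
im,c=snap("scene","s3.png")
for x in(-.095,0,.095): print(x,[proj("scene",[*box(x,y),.12],c) for y in(-.05,0,.05)])
E
```

```text
time: 9.32
tool_pos: [0.5843, 0.2223, 0.3846]
tool_rot: [-0.001, 0.996, -0.092, 0.002]
contact_force: [0.4, 0.1, 1.0]
gripper_width: 0.402
grasp_force: 0.0
time: 9.95
tool_pos: [0.5536, 0.1755, 0.3806]
time: 10.58
tool_pos: [0.5536, 0.1756, 0.3806]
tool_rot: [-0.0, 0.768, 0.64, -0.001]
contact_force: [0.4, 0.2, 0.5]
gripper_width: 0.497
grasp_force: 0.0
t 10.575 tcp [0.5536 0.1756 0.3806] rz 0.006 shift [0.0214 0.0015 0.0305] tilt [-0.0014 -0.     -1.    ] q [ 0.1789 -0.0962  1.5152  0.0002  1.7239  0.3599]
-0.095 [array([242.6656, 227.1995]), array([240.0409, 185.2931]), array([237.2112, 140.1141])]
0 [array([321.8219, 227.6929]), array([322.1716, 185.8207]), array([322.5487, 140.6799])]
0.095 [array([400.921 , 228.1859]), array([404.2408, 186.348 ]), array([407.8197, 141.2454])]
-0.095 [array([350.5584, 227.5962]), array([372.8482, 229.9261]), array([395.2684, 232.2696])]
0 [array([346.8696, 263.8001]), array([370.3519, 266.3671]), array([393.9791, 268.9499])]
0.095 [array([342.7609, 304.1244]), array([367.5705, 306.9691]), array([392.542 , 309.8323])]
```

View pics/w2.png

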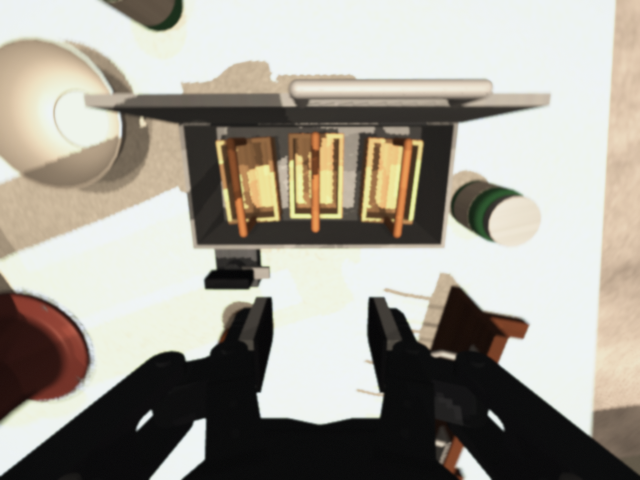

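Three baskets; bars run (231,143)-(243,235), (316,135)-(316,230), (407,143)-(398,235). Latch knob is turned and lid is upright.

Run:
```python
from h import *
c=cam("wrist")
for a,b in[((231,143),(243,235)),((316,135),(316,230)),((407,143),(398,235))]:
    p,q=plane("wrist",*a,.12,c),plane("wrist",*b,.12,c); d=p-q; m=(p+q)/2
    cc,s=np.cos(BY),np.sin(BY); r=m[:2]-BC
    print(m,"len",np.linalg.norm(d),"tooly yaw",np.arctan2(-d[0],d[1]),"boxframe",[cc*r[0]+s*r[1],-s*r[0]+cc*r[1]]); need([*m[:2],.101],np.arctan2(-d[0],d[1]))
```

```text
[0.4611 0.2089 0.12  ] len 0.106840727362492 tooly yaw -0.1279497093381078 boxframe [np.float64(-0.09851152656385477), np.float64(-0.00584594140842053)]
t 10.675 tcp [0.5536 0.1756 0.3806] rz -0.059 shift [ 0.0213 -0.0957  0.2797] tilt [-0.0012 -0.     -1.    ] q [ 0.1789 -0.0963  1.5151  0.0002  1.7239  0.3658]
[0.5525 0.1991 0.12  ] len 0.10890860405728571 tooly yaw -0.18998981119315447 boxframe [np.float64(-0.006938620528488926), np.float64(0.001563909072417574)]
t 10.675 tcp [0.5536 0.1756 0.3806] rz 0.003 shift [ 0.023  -0.0053  0.2796] tilt [-0.0012 -0.     -1.    ] q [ 0.1789 -0.0963  1.5151  0.0002  1.7239  0.3658]
[0.6497 0.1733 0.12  ] len 0.10668283123997484 tooly yaw -0.21287204056352468 boxframe [np.float64(0.0933677078347709), np.float64(-0.005778678044888987)]
t 10.675 tcp [0.5536 0.1756 0.3806] rz 0.026 shift [0.0181 0.0947 0.2795] tilt [-0.0012 -0.     -1.    ] q [ 0.1789 -0.0963  1.5151  0.0002  1.7239  0.3658]
```

```bash
echo '[[0.4,0.023,-0.0053,0,0,0,0.003],[0.4,0,0,0.05,0,0,0],[0.4,0,0,0.05,0,0,0],[0.4,0,0,0,0,0,0]]' > rows.txt && python3 shift.py rows.txt |head -2
python3 - <<'E'
from h import *
need([.5525,.1991,.101],-.19)
im,c=snap("wrist","w3.png")
m=cv2.inRange(cv2.cvtColor(im,cv2.COLOR_RGB2HSV),(5,150,90),(14,255,255)); cv2.imwrite("pics/w3m.png",np.vstack([im[::2,::2,::-1],cv2.cvtColor(m,cv2.COLOR_GRAY2BGR)[::2,::2]]))
print(proj("wrist",[.5525,.1991,.12],c))
E
```

```text
time: 11.18
tool_pos: [0.5501, 0.1986, 0.2754]
t 11.175 tcp [0.5501 0.1986 0.2754] rz -0.002 shift [0.0016 0.004  0.1744] tilt [-0.0106 -0.0023 -0.9999] q [ 0.2193 -0.0575  1.6497  0.0001  1.5602  0.4112]
[325.1404 224.6492]
```

View pics/w3m.png

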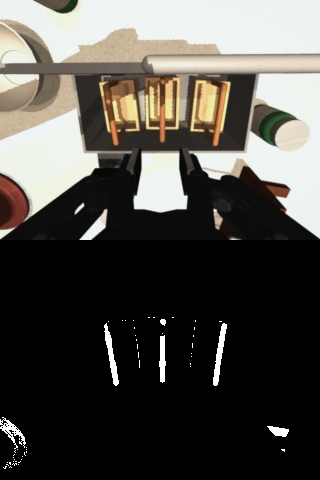

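Middle bar at column ~326 agrees with the prediction 325. Descend, grip, lift.

```bash
echo '[[0.4,0.0016,0.003,0.043,0,0,0],[0.4,0,0,0.043,0,0,0],[0.4,0,0,0.043,0,0,0],[0.4,0,0,0.042,0,0,0],[0.4,0,0,0,0,0,0]]' > rows.txt && python3 shift.py rows.txt
echo '[[0,0,0,0,0,0,0],[0,0,0,0,0,0,0],[0,0,0,0,0,0,0],[0,0,0,0,0,0,0]]' > rows.txt && python3 shift.py rows.txt
echo '[[0,0,0,-0.03,0,0,0],[0,0,0,-0.03,0,0,0],[0,0,0,-0.04,0,0,0],[0,0,0,-0.04,0,0,0],[0,0,0,-0.04,0,0,0]]' > rows.txt && python3 shift.py rows.txt
python3 - <<'E'
from h import *
N=np.array([-.9283,.3719]); D=np.array([.3719,.9283]); S1=np.array([.612,-.2045])
for i in(0,1,2):
    s=S1+D*.14*(i-1); print(i,s); need([*(s+N*.09),.28],RY)
for n,px,z in(("jar_a",(264,213),.1),):print(n,plane("scene",*px,z))
E
```

```text
time: 11.85
tool_pos: [0.5555, 0.2, 0.1095]
tool_rot: [-0.001, 0.771, 0.637, -0.002]
contact_force: [0.0, -0.9, -0.1]
gripper_width: 0.408
grasp_force: 0.0
time: 12.35
tool_pos: [0.5585, 0.2009, 0.1146]
tool_rot: [0.001, 0.771, 0.637, 0.003]
contact_force: [-1.5, -0.1, 7.8]
gripper_width: 0.084
grasp_force: 58.8
time: 12.98
tool_pos: [0.5563, 0.2003, 0.293]
tool_rot: [0.001, 0.771, 0.637, 0.001]
contact_force: [0.3, -0.7, -2.0]
gripper_width: 0.083
grasp_force: 59.1
0 [ 0.5599 -0.3345]
t 12.975 tcp [0.5563 0.2003 0.293 ] rz 0.191 shift [-0.495   0.1122  0.0127] tilt [ 0.0022  0.0004 -1.    ] q [ 0.2197 -0.0579  1.6212 -0.0001  1.576   0.4094]
1 [ 0.612  -0.2045]
t 12.975 tcp [0.5563 0.2003 0.293 ] rz 0.191 shift [-0.355   0.1122  0.0128] tilt [ 0.0022  0.0004 -1.    ] q [ 0.2197 -0.0579  1.6212 -0.0001  1.576   0.4094]
2 [ 0.6641 -0.0745]
t 12.975 tcp [0.5563 0.2003 0.293 ] rz 0.191 shift [-0.215   0.1122  0.013 ] tilt [ 0.0022  0.0004 -1.    ] q [ 0.2197 -0.0579  1.6212 -0.0001  1.576   0.4094]
jar_a [ 0.3888 -0.0305  0.1   ]
```

```bash
echo '[[0,0,0,-0.01,0,0,0.0955],[0,0,0,0,0,0,0.0955],[0,-0.035,0.008,0,0,0,0],[0,-0.055,0.0125,0,0,0,0],[0,-0.055,0.0125,0,0,0,0]]' > rows.txt && python3 shift.py rows.txt|head -2
echo '[[0,-0.055,0.0125,0,0,0,0],[0,-0.055,0.0125,0,0,0,0],[0,-0.055,0.0125,0,0,0,0],[0,-0.055,0.0125,0,0,0,0],[0,-0.055,0.0125,0,0,0,0]]' > rows.txt && python3 shift.py rows.txt|head -2
echo '[[0,-0.045,0.010,0,0,0,0],[0,-0.03,0.006,0,0,0,0],[0,0,0,0,0,0,0],[0,0,0,0,0,0,0]]' > rows.txt && python3 shift.py rows.txt
python3 - <<'E'
from h import *
need([.476,-.301,.28],RY)
im,c=snap("side","d4.png"); p=status.state()["tool_pos"]
for k in(0,.005,.01,.019): print(k,proj("side",np.array(p)+[0,0,k],c))
u,v=proj("side",p,c).astype(int); print(u,v)
cv2.imwrite("pics/d4c.png",cv2.resize(im[max(v-90,0):v+110,max(u-100,0):u+100,::-1],(600,600),interpolation=cv2.INTER_CUBIC))
E
```

```text
time: 13.6
tool_pos: [0.5328, 0.0522, 0.3017]
time: 14.22
tool_pos: [0.4885, -0.227, 0.3019]
time: 14.72
tool_pos: [0.476, -0.3005, 0.3011]
tool_rot: [0.0, 0.828, 0.561, 0.0]
contact_force: [0.4, 0.4, -0.7]
gripper_width: 0.084
grasp_force: 60.2
t 14.725 tcp [ 0.476  -0.3005  0.3011] rz 0.0 shift [-0.0005  0.0002  0.0211] tilt [ 0.001  -0.0003 -1.    ] q [-0.6955 -0.1279  1.6736  0.0004  1.595  -0.3149]
0 [199.111  298.3358]
0.005 [198.523  295.8794]
0.01 [197.9299 293.4023]
0.019 [196.8498 288.8905]
199 298
```

View pics/d4c.png

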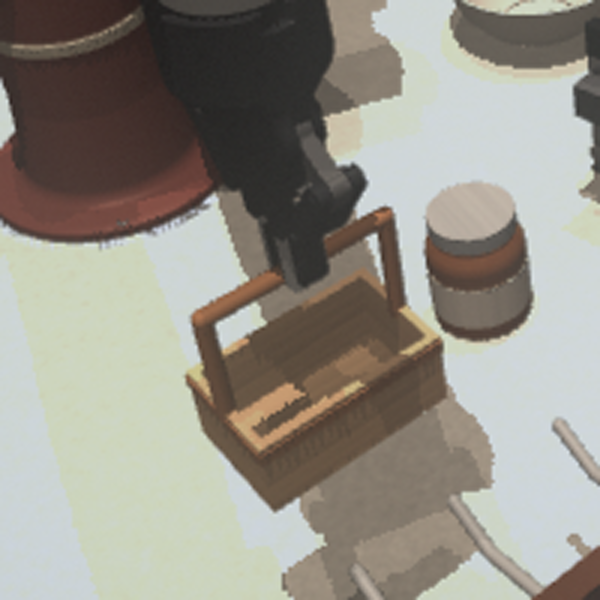

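Basket hangs level and centred in the grip, bar about 5-8 mm above the TCP (bar middle near crop (295,266)). Lower in front of hook 0, go in, and set down.

```bash
echo '[[0,0,0,0.035,0,0,0],[0,0,0,0.035,0,0,0],[0,0,0,0.035,0,0,0],[0,0,0,0.034,0,0,0],[0,0,0,0,0,0,0]]' > rows.txt && python3 shift.py rows.txt
echo '[[0,0,0.02,0,0,0,0],[0,0,0.025,0,0,0,0],[0,0,0.025,0,0,0,0],[0,0,0.02,0,0,0,0],[0,0,0,0,0,0,0]]' > rows.txt && python3 shift.py rows.txt
echo '[[0,0,0,0.01,0,0,0],[0,0,0,0.01,0,0,0],[0,0,0,0.008,0,0,0],[0,0,0,0,0,0,0]]' > rows.txt && python3 shift.py rows.txt
python3 - <<'E'
from h import *
need([.5599,-.3345,.13],RY)
im,c=snap("side","d5.png"); u,v=proj("side",status.state()["tool_pos"],c).astype(int);print(u,v)
cv2.imwrite("pics/d5c.png",cv2.resize(im[v-90:v+110,u-100:u+100,::-1],(600,600),interpolation=cv2.INTER_CUBIC))
E
```

```text
time: 15.4
tool_pos: [0.4744, -0.2982, 0.1581]
tool_rot: [-0.003, 0.828, 0.561, -0.001]
contact_force: [0.4, 1.4, -1.7]
gripper_width: 0.083
grasp_force: 60.2
time: 16.02
tool_pos: [0.5613, -0.3346, 0.1639]
tool_rot: [0.002, 0.828, 0.561, 0.001]
contact_force: [0.2, -0.5, -1.4]
gripper_width: 0.087
grasp_force: 60.2
time: 16.52
tool_pos: [0.5589, -0.3338, 0.1332]
tool_rot: [-0.001, 0.828, 0.561, -0.0]
contact_force: [-2.0, 1.4, 2.0]
gripper_width: 0.084
grasp_force: 60.6
t 16.525 tcp [ 0.5589 -0.3338  0.1332] rz 0.0 shift [-0.0002  0.0012  0.0032] tilt [-0.001   0.0008 -1.    ] q [-0.6527  0.1889  1.6328  0.0001  1.3212 -0.2721]
247 402
```

View pics/d5c.png

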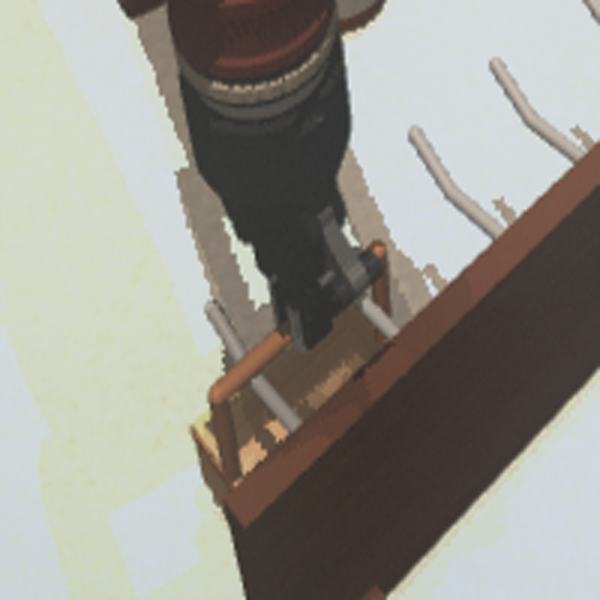

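Bar lies across both prongs of hook 0. Release and return above the box.

```bash
echo '[[0.35,0,0,0.002,0,0,0],[0.35,0,0,0,0,0,0],[0.35,0,0,0,0,0,0],[0.35,0,0,-0.03,0,0,0],[0.35,0,0,-0.06,0,0,0]]' > rows.txt && python3 shift.py rows.txt
echo '[[0.4,0,0,-0.06,0,0,-0.1],[0.4,0,0,-0.05,0,0,-0.094],[0.4,0.058,0.01,0,0,0,0],[0.4,0.058,0.01,0,0,0,0],[0.4,0.058,0.01,0,0,0,0]]' > rows.txt && python3 shift.py rows.txt|head -2
echo '[[0.4,0.058,0.01,0,0,0,0],[0.4,0.058,0.01,0,0,0,0],[0.4,0.058,0.01,0,0,0,0],[0.4,0.058,0.01,0,0,0,0],[0.4,0.058,0.01,0,0,0,0]]' > rows.txt && python3 shift.py rows.txt|head -2
echo '[[0.4,0.02,0.005,0,0,0,0],[0.4,0,0,0,0,0,0]]' > rows.txt && python3 shift.py rows.txt|head -2
cat >> h.py <<'E'
def bars(f):
    "orange handle bars inside the box from the wrist camera, bar height .12"
    im,c=snap("wrist",f); m=cv2.inRange(cv2.cvtColor(im,cv2.COLOR_RGB2HSV),(5,150,90),(14,255,255))
    m=cv2.morphologyEx(m,cv2.MORPH_OPEN,np.ones((3,3),np.uint8))
    for k in cv2.findContours(m,cv2.RETR_EXTERNAL,cv2.CHAIN_APPROX_NONE)[0]:
        if cv2.contourArea(k)<120: continue
        (cx,cy),(w,h),_=cv2.minAreaRect(k); vx,vy,x0,y0=cv2.fitLine(k,cv2.DIST_L2,0,.01,.01).ravel(); l=max(w,h)/2
        p,q=[plane("wrist",cx+s*l*vx,cy+s*l*vy,.12,c) for s in(1,-1)]
        d=p-q; d*=np.sign(d[1]); mm=(p+q)/2; r=mm[:2]-BC; cc,s=np.cos(BY),np.sin(BY); b=np.array([cc*r[0]+s*r[1],-s*r[0]+cc*r[1]])
        if abs(b[0])<.15 and abs(b[1])<.08: print("bar",mm,"len",np.linalg.norm(d).round(3),"yaw",np.arctan2(-d[0],d[1]).round(3),"box",b); need([*mm[:2],.101],np.arctan2(-d[0],d[1]))
E
python3 -c "
from h import *
bars('w4.png')"
```

```text
time: 17.2
tool_pos: [0.5577, -0.333, 0.2182]
tool_rot: [-0.004, 0.828, 0.561, -0.001]
contact_force: [0.5, -1.0, 0.9]
gripper_width: 0.348
grasp_force: 0.0
time: 17.82
tool_pos: [0.6217, -0.1673, 0.3316]
time: 18.45
tool_pos: [0.7246, 0.1088, 0.3314]
time: 18.7
tool_pos: [0.7328, 0.1265, 0.3308]
bar [0.6486 0.1739 0.12  ] len 0.112 yaw -0.232 box [ 0.0922 -0.0054]
t 18.75 tcp [0.7327 0.125  0.331 ] rz 0.046 shift [ 0.0284 -0.093   0.23  ] tilt [-0.0005 -0.0009 -1.    ] q [ 0.0694  0.2936  1.1792 -0.0008  1.6693  0.2558]
bar [0.493  0.2129 0.12  ] len 0.113 yaw -0.119 box [-0.0679  0.004 ]
t 18.75 tcp [0.7327 0.125  0.331 ] rz -0.067 shift [ 0.0589 -0.2484  0.2301] tilt [-0.0005 -0.0009 -1.    ] q [ 0.0694  0.2936  1.1792 -0.0008  1.6693  0.2558]
```

```bash
echo '[[0.4,0,0,0,0,0,0.046],[0.4,0.0142,-0.0465,0,0,0,0],[0.4,0.0142,-0.0465,0,0,0,0],[0.4,0,0,0.04,0,0,0],[0.4,0,0,0,0,0,0]]' > rows.txt && python3 shift.py rows.txt|head -2
python3 -c "
from h import *
bars('w5.png')"
```

```text
time: 19.38
tool_pos: [0.6467, 0.1726, 0.2877]
bar [0.6489 0.1742 0.12  ] len 0.115 yaw -0.238 box [ 0.0924 -0.005 ]
t 19.425 tcp [0.6479 0.1728 0.2899] rz 0.003 shift [0.0019 0.0012 0.1889] tilt [-0.0033 -0.001  -1.    ] q [ 0.15    0.1336  1.4298 -0.0004  1.5816  0.3846]
bar [0.4944 0.2114 0.12  ] len 0.115 yaw -0.118 box [-0.0663  0.0029]
t 19.425 tcp [0.6479 0.1728 0.2899] rz -0.116 shift [ 0.0205 -0.1563  0.1894] tilt [-0.0033 -0.001  -1.    ] q [ 0.15    0.1336  1.4298 -0.0004  1.5816  0.3846]
```

```bash
echo '[[0.4,0.0019,0.0012,0.05,0,0,0],[0.4,0,0,0.05,0,0,0],[0.4,0,0,0.05,0,0,0],[0.4,0,0,0.044,0,0,0],[0.4,0,0,0,0,0,0]]' > rows.txt && python3 shift.py rows.txt
echo '[[0,0,0,0,0,0,0],[0,0,0,0,0,0,0],[0,0,0,0,0,0,0],[0,0,0,0,0,0,0]]' > rows.txt && python3 shift.py rows.txt
echo '[[0,0,0,-0.03,0,0,0],[0,0,0,-0.03,0,0,0],[0,0,0,-0.05,0,0,0],[0,0,0,-0.05,0,0,0],[0,0,0,-0.05,0,0,0]]' > rows.txt && python3 shift.py rows.txt
python3 - <<'E'
from h import *
need([.612-.0835,-.2045+.0335,.30],RY)
E
```

```text
time: 20.05
tool_pos: [0.6485, 0.1747, 0.0939]
tool_rot: [-0.002, 0.785, 0.62, -0.003]
contact_force: [0.7, -0.9, -0.9]
gripper_width: 0.4
grasp_force: 0.0
time: 20.55
tool_pos: [0.6522, 0.1765, 0.1011]
tool_rot: [0.001, 0.784, 0.62, 0.002]
contact_force: [-2.3, -1.6, 6.4]
gripper_width: 0.097
grasp_force: 58.9
time: 21.18
tool_pos: [0.6502, 0.1764, 0.3098]
tool_rot: [0.0, 0.784, 0.62, 0.001]
contact_force: [0.6, 0.7, -1.8]
gripper_width: 0.089
grasp_force: 58.8
t 21.175 tcp [0.6502 0.1764 0.3098] rz 0.149 shift [-0.3677  0.0162  0.0095] tilt [ 0.0012  0.0002 -1.    ] q [0.1545 0.1317 1.3994 0.     1.6092 0.3869]
```

```bash
echo '[[0,0,0,0,0,0,0.075],[0,0,0,0,0,0,0.074],[0,-0.04,0.002,0,0,0,0],[0,-0.055,0.0025,0,0,0,0],[0,-0.055,0.0025,0,0,0,0]]' > rows.txt && python3 shift.py rows.txt|head -2
echo '[[0,-0.055,0.0025,0,0,0,0],[0,-0.055,0.0025,0,0,0,0],[0,-0.055,0.0025,0,0,0,0],[0,-0.04,0.0015,0,0,0,0],[0,-0.0127,0.0005,0,0,0,0]]' > rows.txt && python3 shift.py rows.txt|head -2
echo '[[0,0,0,0.035,0,0,0],[0,0,0,0.04,0,0,0],[0,0,0,0.04,0,0,0],[0,0,0,0.035,0,0,0],[0,0,0,0,0,0,0]]' > rows.txt && python3 shift.py rows.txt
python3 - <<'E'
from h import *
need([.612,-.2045,.152],RY)
im,c=snap("side","d6.png"); u,v=proj("side",status.state()["tool_pos"],c).astype(int);print(u,v)
cv2.imwrite("pics/d6c.png",cv2.resize(im[v-90:v+110,u-100:u+100,::-1],(600,600),interpolation=cv2.INTER_CUBIC))
E
```

```text
time: 21.8
tool_pos: [0.6004, 0.0334, 0.3081]
time: 22.42
tool_pos: [0.5281, -0.1729, 0.3081]
time: 23.05
tool_pos: [0.527, -0.1693, 0.1541]
tool_rot: [-0.003, 0.828, 0.561, -0.002]
contact_force: [0.4, -0.7, -0.5]
gripper_width: 0.092
grasp_force: 58.8
t 23.05 tcp [ 0.527  -0.1693  0.1541] rz 0.001 shift [-0.0011  0.0921  0.0015] tilt [-0.0059  0.0033 -1.    ] q [-0.4455 -0.0527  1.85    0.0005  1.3511 -0.0652]
278 318
```

View pics/d6c.png

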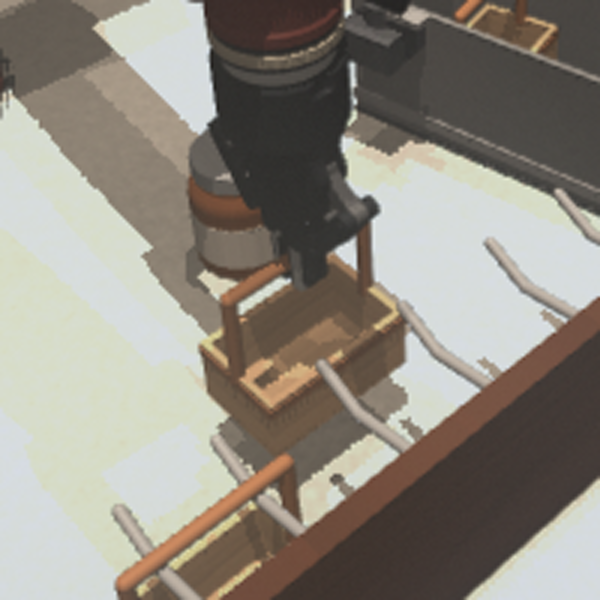

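Basket 0-hook hung properly; second is aligned before hook 1, bar about 10 mm above TCP. Go in and lower.

```bash
echo '[[0,-0.001,0.02,-0.004,0,0,0],[0,0,0.025,0,0,0,0],[0,0,0.025,0,0,0,0],[0,0,0.021,0,0,0,0],[0,0,0,0,0,0,0]]' > rows.txt && python3 shift.py rows.txt
echo '[[0,0,0,0.01,0,0,0],[0,0,0,0.01,0,0,0],[0,0,0,0.01,0,0,0],[0,0,0,0,0,0,0]]' > rows.txt && python3 shift.py rows.txt
python3 -c "
from h import *
need([.612,-.2045,.13],RY)"
```

```text
time: 23.72
tool_pos: [0.6151, -0.2066, 0.1644]
tool_rot: [0.002, 0.828, 0.56, 0.001]
contact_force: [-0.1, 0.2, -0.4]
gripper_width: 0.093
grasp_force: 58.8
time: 24.22
tool_pos: [0.6116, -0.2054, 0.1294]
tool_rot: [-0.001, 0.828, 0.56, -0.001]
contact_force: [-0.0, -0.3, -1.1]
gripper_width: 0.091
grasp_force: 58.8
t 24.225 tcp [ 0.6116 -0.2054  0.1294] rz -0.001 shift [ 0.001   0.0001 -0.0006] tilt [-0.003   0.0014 -1.    ] q [-0.4392  0.1808  1.6488  0.      1.3153 -0.0577]
```

```bash
echo '[[0,0,0,0.005,0,0,0],[0,0,0,0,0,0,0]]' > rows.txt && python3 shift.py rows.txt | sed -n '2p;4p'
echo '[[0,0,0,0.004,0,0,0],[0,0,0,0,0,0,0]]' > rows.txt && python3 shift.py rows.txt| sed -n '2p;4p'
```

```text
tool_pos: [0.6127, -0.2059, 0.126]
contact_force: [0.3, 0.6, -0.8]
tool_pos: [0.6127, -0.2058, 0.122]
contact_force: [0.4, 0.3, -1.2]
```

Run:
```python
from h import *
im,c=snap("side","d7.png"); u,v=proj("side",status.state()["tool_pos"],c).astype(int);print(u,v)
cv2.imwrite("pics/d7c.png",cv2.resize(im[v-70:v+80,u-75:u+75,::-1],(600,600),interpolation=cv2.INTER_CUBIC))
```

```text
312 359
```

View pics/d7c.png

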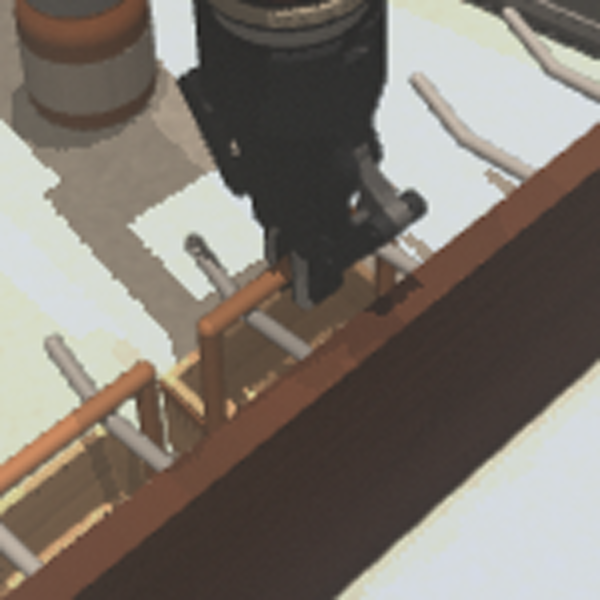

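Bar is over both prongs, just above contact (around (245,300)). Lower slightly further, then release.

```bash
echo '[[0,0,0,0.004,0,0,0],[0,0,0,0,0,0,0]]' > rows.txt && python3 shift.py rows.txt | sed -n '2p;4p'
echo '[[0.35,0,0,0.001,0,0,0],[0.35,0,0,0,0,0,0],[0.35,0,0,0,0,0,0],[0.35,0,0,-0.03,0,0,0],[0.35,0,0,-0.06,0,0,0]]' > rows.txt && python3 shift.py rows.txt
echo '[[0.4,0,0,-0.06,0,0,-0.086],[0.4,0.03,-0.01,-0.05,0,0,-0.086],[0.4,0.055,-0.025,0,0,0,-0.086],[0.4,0.055,-0.025,0,0,0,0],[0.4,0.055,-0.025,0,0,0,0]]' > rows.txt && python3 shift.py rows.txt|head -2
echo '[[0.4,0.055,-0.025,0,0,0,0],[0.4,0.055,-0.025,0,0,0,0],[0.4,0.055,-0.025,0,0,0,0],[0.4,0,0,0,0,0,0]]' > rows.txt && python3 shift.py rows.txt|head -2
python3 -c "
from h import *
bars('w6.png')"
```

```text
tool_pos: [0.6134, -0.2062, 0.121]
contact_force: [-4.9, 1.5, 9.2]
time: 25.65
tool_pos: [0.6107, -0.2049, 0.2038]
tool_rot: [-0.004, 0.828, 0.56, -0.002]
contact_force: [1.2, 0.3, 0.9]
gripper_width: 0.349
grasp_force: 0.0
time: 26.28
tool_pos: [0.5622, 0.0016, 0.3172]
time: 26.78
tool_pos: [0.5074, 0.1763, 0.3173]
bar [0.4952 0.2109 0.12  ] len 0.114 yaw -0.112 box [-0.0654  0.0025]
t 26.825 tcp [0.5082 0.1745 0.3172] rz -0.008 shift [ 0.0348 -0.017   0.2162] tilt [ 0.0001 -0.0003 -1.    ] q [ 0.1923 -0.1943  1.7062 -0.0004  1.6296  0.3122]
```

```bash
echo '[[0.4,0.0348,-0.017,0.03,0,0,-0.008],[0.4,0,0,0.05,0,0,0],[0.4,0,0,0.05,0,0,0],[0.4,0,0,0.05,0,0,0],[0.4,0,0,0.041,0,0,0]]' > rows.txt && python3 shift.py rows.txt
echo '[[0.4,0,0,0,0,0,0],[0,0,0,0,0,0,0],[0,0,0,0,0,0,0],[0,0,0,0,0,0,0],[0,0,0,0,0,0,0]]' > rows.txt && python3 shift.py rows.txt
echo '[[0,0,0,-0.03,0,0,0],[0,0,0,-0.03,0,0,0],[0,0,0,-0.05,0,0,0],[0,0,0,-0.05,0,0,0],[0,0,0,-0.05,0,0,0]]' > rows.txt && python3 shift.py rows.txt
python3 - <<'E'
from h import *
need([.6641-.0835,-.0745+.0335,.30],RY)
E
```

```text
time: 27.45
tool_pos: [0.4961, 0.2078, 0.0939]
tool_rot: [-0.0, 0.747, 0.664, -0.001]
contact_force: [0.2, 0.3, -0.7]
gripper_width: 0.405
grasp_force: 0.0
time: 28.08
tool_pos: [0.4976, 0.2098, 0.0988]
tool_rot: [0.001, 0.747, 0.665, 0.001]
contact_force: [-2.9, -1.6, 5.9]
gripper_width: 0.095
grasp_force: 59.0
time: 28.7
tool_pos: [0.4959, 0.2097, 0.308]
tool_rot: [0.0, 0.747, 0.665, 0.0]
contact_force: [0.3, 0.7, -1.8]
gripper_width: 0.096
grasp_force: 58.9
t 28.7 tcp [0.4959 0.2097 0.308 ] rz 0.266 shift [-0.2012  0.1719  0.008 ] tilt [ 0.0004  0.0003 -1.    ] q [ 0.2617 -0.1896  1.7171  0.0002  1.6135  0.377 ]
```

```bash
echo '[[0,0,0,0,0,0,0.09],[0,0,0,0,0,0,0.09],[0,0,0,0,0,0,0.086],[0,-0.035,0.03,0,0,0,0],[0,-0.045,0.038,0,0,0,0]]' > rows.txt && python3 shift.py rows.txt|head -2
echo '[[0,-0.045,0.038,0,0,0,0],[0,-0.045,0.038,0,0,0,0],[0,-0.0312,0.0279,0,0,0,0],[0,0,0,0,0,0,0]]' > rows.txt && python3 shift.py rows.txt|head -2
echo '[[0,0,0,0.035,0,0,0],[0,0,0,0.038,0,0,0],[0,0,0,0.038,0,0,0],[0,0,0,0.035,0,0,0],[0,0,0,0,0,0,0]]' > rows.txt && python3 shift.py rows.txt
python3 - <<'E'
from h import *
need([.6641,-.0745,.155],RY)
E
```

```text
time: 29.32
tool_pos: [0.5296, 0.11, 0.3065]
time: 29.82
tool_pos: [0.5812, -0.0435, 0.3059]
time: 30.45
tool_pos: [0.5781, -0.0395, 0.1566]
tool_rot: [-0.003, 0.828, 0.561, -0.003]
contact_force: [-0.4, 0.1, -1.4]
gripper_width: 0.091
grasp_force: 58.9
t 30.45 tcp [ 0.5781 -0.0395  0.1566] rz 0.001 shift [-0.0005  0.0929  0.0009] tilt [-0.0075  0.0019 -1.    ] q [-0.1968  0.0075  1.7864  0.0004  1.3553  0.1834]
```

```bash
echo '[[0,0,0.02,0,0,0,0],[0,0,0.025,0,0,0,0],[0,0,0.025,0,0,0,0],[0,0,0.021,0,0,0,0],[0,0,0,0,0,0,0]]' > rows.txt && python3 shift.py rows.txt
echo '[[0,0,0,0.01,0,0,0],[0,0,0,0.01,0,0,0],[0,0,0,0.01,0,0,0],[0,0,0,0.003,0,0,0],[0,0,0,0,0,0,0]]' > rows.txt && python3 shift.py rows.txt
python3 -c "
from h import *
need([.6641,-.0745,.12],RY)"
```

```text
time: 31.08
tool_pos: [0.6672, -0.075, 0.1629]
tool_rot: [0.001, 0.828, 0.56, 0.001]
contact_force: [0.2, 0.6, -1.0]
gripper_width: 0.092
grasp_force: 58.9
time: 31.7
tool_pos: [0.665, -0.0749, 0.1268]
tool_rot: [-0.0, 0.828, 0.56, -0.0]
contact_force: [-0.2, 0.2, -2.8]
gripper_width: 0.095
grasp_force: 58.9
t 31.7 tcp [ 0.665  -0.0749  0.1268] rz -0.0 shift [ 0.     -0.001   0.0068] tilt [-0.0009  0.0002 -1.    ] q [-0.2232  0.235   1.5907 -0.      1.3168  0.1582]
```

```bash
echo '[[0,0,0,0.005,0,0,0],[0,0,0,0,0,0,0]]' > rows.txt && python3 shift.py rows.txt | sed -n '2p;4p'
echo '[[0,0,0,0.003,0,0,0],[0,0,0,0,0,0,0]]' > rows.txt && python3 shift.py rows.txt | sed -n '2p;4p'
```

```text
tool_pos: [0.6652, -0.075, 0.122]
contact_force: [-0.2, 0.6, -2.4]
tool_pos: [0.6653, -0.075, 0.1192]
contact_force: [0.1, -1.2, -1.5]
```

```bash
echo '[[0,0,0,0.003,0,0,0],[0,0,0,0,0,0,0]]' > rows.txt && python3 shift.py rows.txt | sed -n '2p;4p'
python3 - <<'E'
from h import *
im,c=snap("side","d8.png"); u,v=proj("side",status.state()["tool_pos"],c).astype(int);print(u,v)
cv2.imwrite("pics/d8c.png",cv2.resize(im[v-70:v+180,u-170:u+80,::-1],(600,600),interpolation=cv2.INTER_CUBIC))
E
```

```text
tool_pos: [0.6656, -0.0751, 0.1187]
contact_force: [-5.0, -0.2, 7.3]
366 319
```

View pics/d8c.png

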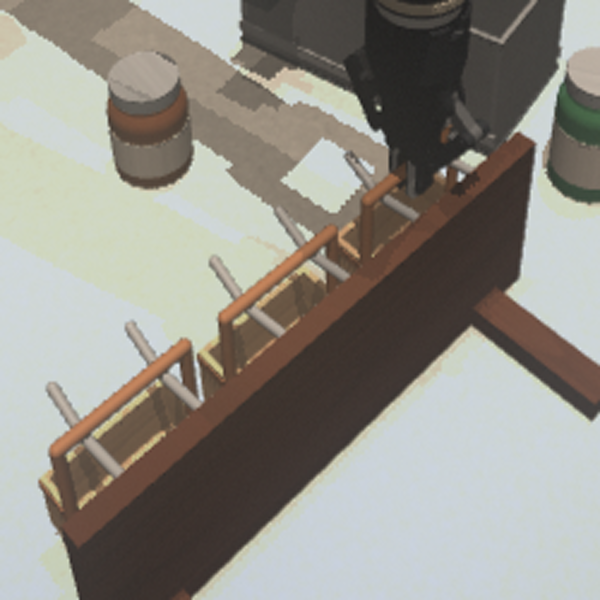

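That was my 15th viewed picture, one over the limit of 14: I miscounted, and will view no more, using numbers only from here. It shows all three bars across both prongs of their hooks. Release and go back to the bow.

```bash
echo '[[0.35,0,0,0.001,0,0,0],[0.35,0,0,0,0,0,0],[0.35,0,0,0,0,0,0],[0.35,0,0,-0.03,0,0,0],[0.35,0,0,-0.06,0,0,0]]' > rows.txt && python3 shift.py rows.txt
echo '[[0.4,0,0,-0.06,0,0,0.15],[0.4,0,0,-0.06,0,0,0.15],[0.4,0,0,-0.06,0,0,0.15],[0.4,0,0,-0.02,0,0,0.15],[0.4,0,0,0,0,0,0.15]]' > rows.txt && python3 shift.py rows.txt|head -2
echo '[[0.4,0,0,0,0,0,0.15],[0.4,0,0,0,0,0,0.15],[0.4,0,0,0,0,0,0.15],[0.4,0,0,0,0,0,0.177],[0.4,0,0,0,0,0,0]]' > rows.txt && python3 shift.py rows.txt|head -2
python3 -c "
from h import *
need([.6136,.2676,.3074],BY-np.pi/2)"
```

```text
time: 33.12
tool_pos: [0.6631, -0.0745, 0.2017]
tool_rot: [-0.003, 0.828, 0.56, -0.003]
contact_force: [0.1, -0.6, 1.4]
gripper_width: 0.346
grasp_force: 0.0
time: 33.75
tool_pos: [0.6661, -0.0751, 0.4092]
time: 34.38
tool_pos: [0.6653, -0.075, 0.405]
t 34.375 tcp [ 0.6653 -0.075   0.405 ] rz 0.001 shift [-0.1145 -0.327   0.0977] tilt [-0.0004  0.0001 -1.    ] q [-0.2233  0.1142  1.2638 -0.      1.7639  1.5332]
```

```bash
echo '[[0.4,-0.0191,-0.0545,0,0,0,0],[0.4,-0.0191,-0.0545,0,0,0,0],[0.4,-0.0191,-0.0545,0,0,0,0],[0.4,-0.0191,-0.0545,0,0,0,0],[0.4,-0.0191,-0.0545,0,0,0,0]]' > rows.txt && python3 shift.py rows.txt|head -2
echo '[[0.4,-0.019,-0.0545,0,0,0,0],[0.4,0,0,0,0,0,0],[0.4,0,0,0,0,0,0]]' > rows.txt && python3 shift.py rows.txt|head -2
python3 -c "
from h import *
need([.6136,.2676,.3074],BY-np.pi/2)"
```

```text
time: 35.0
tool_pos: [0.6218, 0.2124, 0.4053]
time: 35.38
tool_pos: [0.6139, 0.2675, 0.4051]
t 35.375 tcp [0.6139 0.2675 0.4051] rz 0.001 shift [-0.0003 -0.0001  0.0977] tilt [-0.0001 -0.0006 -1.    ] q [ 0.3001  0.1144  1.2635 -0.0006  1.764   2.0565]
```

```bash
echo '[[0.4,0,0,0.03,0,0,0],[0.4,0,0,0.035,0,0,0],[0.4,0,0,0.033,0,0,0],[0.4,0,0,0,0,0,0],[0,0,0,0,0,0,0]]' > rows.txt && python3 shift.py rows.txt
echo '[[0,0,0,0,0,0,0],[0,0,0,0,0,0,0],[0,0,0,0,0,0,0],[0,0,0,0,0,0,0]]' > rows.txt && python3 shift.py rows.txt
```

```text
time: 36.0
tool_pos: [0.6147, 0.2667, 0.3091]
tool_rot: [-0.0, 0.996, -0.094, 0.001]
contact_force: [0.2, -0.1, 0.5]
gripper_width: 0.203
grasp_force: 0.0
time: 36.5
tool_pos: [0.615, 0.2675, 0.31]
tool_rot: [-0.0, 0.996, -0.094, 0.002]
contact_force: [1.8, -1.3, 5.5]
gripper_width: 0.087
grasp_force: 59.0
```

```bash
echo '[[0,0,0.0295,0.0015,0,0,0],[0,0,0.0289,0.0062,0,0,0],[0,0,0.0276,0.0107,0,0,0],[0,0,0.0255,0.0149,0,0,0],[0,0,0.0228,0.0189,0,0,0]]' > rows.txt && python3 shift.py rows.txt 
echo '[[0,0,0.0195,0.0222,0,0,0],[0,0,0.0157,0.0251,0,0,0],[0,0,0.0115,0.0272,0,0,0],[0,0,0.0070,0.0287,0,0,0],[0,0,0.0024,0.0295,0,0,0]]' > rows.txt && python3 shift.py rows.txt 
echo '[[0,0,0,0,0,0,0],[0,0,0,0,0,0,0]]' > rows.txt && python3 shift.py rows.txt 
python3 -c "
from h import *
need([*box(.04,-.1125),.118],BY-np.pi/2)"
```

```text
time: 37.12
tool_pos: [0.5902, 0.1356, 0.2578]
tool_rot: [-0.001, 0.996, -0.094, 0.003]
contact_force: [3.3, 1.6, 3.1]
gripper_width: 0.089
grasp_force: 63.4
time: 37.75
tool_pos: [0.5795, 0.0785, 0.1231]
tool_rot: [0.002, 0.996, -0.094, 0.002]
contact_force: [1.3, -5.3, 3.6]
gripper_width: 0.088
grasp_force: 67.2
time: 38.0
tool_pos: [0.5791, 0.0783, 0.1214]
tool_rot: [0.003, 0.996, -0.093, 0.001]
contact_force: [5.4, -6.7, -5.9]
gripper_width: 0.085
grasp_force: 68.0
t 38.0 tcp [0.5791 0.0783 0.1214] rz -0.0 shift [-0.0017  0.0002  0.0034] tilt [ 0.0019 -0.0052 -1.    ] q [ 0.0095  0.0487  1.8065 -0.0055  1.2846  1.769 ]
```

```bash
echo '[[0,0,0,0.003,0,0,0],[0,0,0,0,0,0,0]]' > rows.txt && python3 shift.py rows.txt | sed -n '2p;4p'
echo '[[0,0,0,0.003,0,0,0],[0,0,0,0,0,0,0]]' > rows.txt && python3 shift.py rows.txt | sed -n '2p;4p'
```

```text
tool_pos: [0.5792, 0.0782, 0.1197]
contact_force: [2.2, -8.4, -1.3]
tool_pos: [0.5793, 0.0782, 0.1195]
contact_force: [-4.6, -9.6, 11.8]
```

```bash
echo '[[0.4,0,0,0,0,0,0],[0.4,0,0,0,0,0,0],[0.4,0,0,0,0,0,0],[0.4,0,0,-0.06,0,0,0],[0.4,0,0,-0.06,0,0,0]]' > rows.txt && python3 shift.py rows.txt|head -2
echo '[[0.5,-0.045,-0.01,-0.01,0,0,0],[0.5,-0.045,-0.005,0,0,0,0],[0.5,-0.045,0,0,0,0,0],[0.5,0,0,0,0,0,0],[0.5,0,0,0,0,0,0]]' > rows.txt && python3 shift.py rows.txt
python3 - <<'E'
from h import *
need([.4423,.1195,.1597],BY-np.pi/2)
im,c=snap("side","d9.png"); o=cv2.imread("pics/side0.png")[:,:,::-1]
# +x end of the lid: subpixel shift of that patch versus the start picture
for (u,v,w,h) in[(395,215,45,55),(340,232,50,40)]:
    a,b=[cv2.cvtColor(np.ascontiguousarray(i[v:v+h,u:u+w]),cv2.COLOR_RGB2GRAY).astype(np.float32) for i in(o,im)]
    print("shift",cv2.phaseCorrelate(a,b), np.abs(a-b).mean())
E
```

```text
time: 39.12
tool_pos: [0.5774, 0.0809, 0.2362]
time: 39.75
tool_pos: [0.4489, 0.1206, 0.2465]
tool_rot: [-0.0, 0.996, -0.094, 0.0]
contact_force: [0.9, 0.2, -0.2]
gripper_width: 0.501
grasp_force: 0.0
t 39.75 tcp [0.4489 0.1206 0.2465] rz -0.0 shift [-0.0064  0.0023  0.0868] tilt [ 0.0007  0.0001 -1.    ] q [ 0.1021 -0.3557  1.9528 -0.      1.5437  1.8604]
shift ((0.4881172429588503, 0.00501453535984453), 0.9990156067742242) 11.010505
shift ((0.04162752640820955, 0.06886247668404266), 1.013034198284149) 8.0625
```

Lid matches its shut position (shift < 0.5 px). Turn the latch back.

```bash
echo '[[0.5,-0.0064,0.0023,0.03,0,0,0],[0.5,0,0,0.03,0,0,0],[0.5,0,0,0.027,0,0,0],[0.5,0,0,0,0,0,0],[0,0,0,0,0,0,0]]' > rows.txt && python3 shift.py rows.txt
echo '[[0,0,0,0,0,0,0],[0,0,0,0,0,0,0],[0,0,0,0,0,0,0],[0,0,0,0,0,0,0]]' > rows.txt && python3 shift.py rows.txt
echo '[[0,0,0,0,0,0,-0.16],[0,0,0,0,0,0,-0.16],[0,0,0,0,0,0,-0.16],[0,0,0,0,0,0,-0.16],[0,0,0,0,0,0,-0.16]]' > rows.txt && python3 shift.py rows.txt
echo '[[0,0,0,0,0,0,-0.16],[0,0,0,0,0,0,-0.16],[0,0,0,0,0,0,-0.16],[0,0,0,0,0,0,-0.16],[0,0,0,0,0,0,-0.13]]' > rows.txt && python3 shift.py rows.txt
python3 -c "
from h import *
need([.4423,.1195,.1597],BY)"
```

```text
time: 40.42
tool_pos: [0.4429, 0.1193, 0.1605]
tool_rot: [-0.0, 0.996, -0.094, 0.001]
contact_force: [0.1, -0.2, -0.3]
gripper_width: 0.299
grasp_force: 0.0
time: 40.92
tool_pos: [0.4431, 0.1193, 0.1613]
tool_rot: [0.0, 0.996, -0.094, 0.002]
contact_force: [0.9, -2.5, 5.8]
gripper_width: 0.147
grasp_force: 60.7
time: 41.55
tool_pos: [0.4425, 0.1218, 0.1613]
tool_rot: [-0.003, 0.953, 0.304, 0.002]
contact_force: [-2.5, 7.9, 6.6]
gripper_width: 0.146
grasp_force: 60.8
time: 42.18
tool_pos: [0.4403, 0.1232, 0.1613]
tool_rot: [-0.005, 0.769, 0.639, 0.001]
contact_force: [-10.9, 12.0, 12.3]
gripper_width: 0.144
grasp_force: 61.5
t 42.175 tcp [0.4403 0.1232 0.1613] rz 0.004 shift [-0.0033  0.0027  0.0015] tilt [-0.004   0.0094 -0.9999] q [ 0.1039 -0.3136  2.0636  0.0099  1.3946  0.2856]
```

Latch back at its starting angle (yaw within 0.004 rad). Release, lift, and check latch, baskets and the others numerically.

```bash
echo '[[0.6,0,0,0,0,0,0],[0.6,0,0,0,0,0,0],[0.6,0,0,0,0,0,0],[0.6,0,0,-0.05,0,0,0],[0.6,0,0,-0.06,0,0,0]]' > rows.txt && python3 shift.py rows.txt|head -2
echo '[[0.6,0.02,-0.05,-0.05,0,0,0],[0.6,0.03,-0.05,-0.03,0,0,0],[0.6,0.05,-0.02,0,0,0,0],[0.6,0.05,0,0,0,0,0],[0.6,0,0,0,0,0,0]]' > rows.txt && python3 shift.py rows.txt
python3 - <<'E'
from h import *
im,c=snap("side","d10.png"); o=cv2.imread("pics/side0.png")[:,:,::-1]
for nm,(u,v,w,h) in dict(knob=(286,208,34,40),lid=(340,215,95,60),jar_a=(235,265,45,55),jar_b=(422,265,45,60),wine=(322,126,36,70)).items():
    a,b=[cv2.cvtColor(np.ascontiguousarray(i[v:v+h,u:u+w]),cv2.COLOR_RGB2GRAY).astype(np.float32) for i in(o,im)]
    print(nm,cv2.phaseCorrelate(a,b),np.abs(a-b).mean())
D=np.array([.3719,.9283]);S1=np.array([.612,-.2045])
for n in("side","scene"):
    im,c=(im,c) if n=="side" else snap("scene","s10.png"); m=cv2.inRange(cv2.cvtColor(im,cv2.COLOR_RGB2HSV),(3,110,90),(16,255,255))
    for i in(0,1,2):
        s=S1+D*.14*(i-1); L=[proj(n,[*(s+D*k),.14],c) for k in np.linspace(-.045,.045,13)]
        print(n,i,[int(m[int(v)-2:int(v)+3,int(u)-2:int(u)+3].any()) for u,v in L])
print(status.state()["contact_force"])
E
```

```text
time: 42.8
tool_pos: [0.4407, 0.1191, 0.2688]
time: 43.42
tool_pos: [0.3605, 0.2851, 0.3397]
tool_rot: [-0.0, 0.769, 0.639, -0.001]
contact_force: [0.2, -0.9, 0.2]
gripper_width: 0.603
grasp_force: 0.0
knob ((-0.1636141727090532, -0.10868040713043925), 1.0022065531876352) 4.5507355
lid ((0.005471887902245953, 0.02789577235307661), 1.007510816719797) 3.5822806
jar_a ((0.5237129657763973, -0.011277655280853338), 1.0028834979622452) 3.7846465
jar_b ((0.49516359607713767, 0.02736640383747968), 0.9820294404471362) 3.815185
wine ((0.005212367453168554, -0.014368066569943494), 1.0018332819511861) 3.4960318
side 0 [1, 1, 1, 1, 1, 1, 1, 1, 1, 1, 1, 1, 1]
side 1 [1, 1, 1, 1, 1, 1, 1, 1, 1, 1, 1, 1, 1]
side 2 [1, 1, 1, 1, 1, 1, 1, 1, 1, 1, 1, 1, 1]
scene 0 [1, 1, 1, 1, 1, 1, 1, 1, 1, 1, 1, 1, 1]
scene 1 [1, 1, 1, 1, 1, 1, 1, 1, 1, 1, 1, 1, 1]
scene 2 [1, 1, 1, 1, 1, 1, 1, 1, 1, 1, 1, 1, 1]
[-0.42   -1.0427 -0.7063]
```

All bars show at their seats in both views; latch, lid, jars and bottle match the start.

```bash
python3 -c "
from plant import manip, vision, order, status
print(order.job_done())"
```

```text
the job is handed in; nothing more can be done
None
```

Job handed in at about 43 s, verdict not shown: my final camera checks put all three baskets on their hooks, with the lid shut, the latch locked, and the jars and bottle unmoved (I did not re-check the bowl); I viewed 15 pictures, one over the limit of 14, by miscounting.

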